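# Load the colour mixer and hold its run lever

## Robot

A 6-joint arm with a two-finger parallel gripper is mounted at the origin on the work surface. World frame = base frame: x ahead of the robot, y to its left, z up, the work surface at z = 0. Lengths are in m, angles in degrees, forces in N, time in s.
With the tool pointing down it reaches from about 0.275 to 0.75 m from the base axis. Payload 10.2 kg.
Tool frame: the origin (TCP) lies midway between the tips of the shut fingers; the grasp point (between the pads) lies 19 mm behind it (env.hold_point_z is the distance from the TCP to the grasp point, in m); z points along the fingers, y is the line along which they close (so a half turn about z gives the same grasp; the last joint's range is limited). The gripper opens to 88 mm and grips with 3 to 60 N. Pads are 18 mm wide; open, the fingers measure 123 mm over their backs; the gripper's body (75 mm by 187 mm) begins 45 mm behind the grasp point.
Start: joints at [-85.623, 17.928, 85.812, -0, 76.261, -12.8], TCP at [0.155, -0.502, 0.239] pointing down, gripper open.
Joint ranges: [-168.41, 168.41], [-55.51, 124.54], [10.69, 146.95], [-70.63, 250.63], [1, 178], [-165.06, 165.06]. Speed limits (degrees/s): [136.94, 136.94, 172.46, 180, 180, 180].

## Interface

Orientations are given as [roll, pitch, yaw] about the fixed x, y, z axes, in that order (R = Rz(yaw) Ry(pitch) Rx(roll)).
In Python, from workcell import env gives the robot as it stands. The module is installed in compiled form; this text tells all that it offers. Calls block until the motion is done:
- env.move_to(position, orientation): joint-space move of the TCP to a pose.
- env.move_straight(position, speed=0.15, attitude=None, stop_force=None): straight line of the TCP; attitude=None keeps the orientation; speed is the mean speed in m/s. With stop_force (N) it stops when the force on the tool has changed by that much, and returns True; else False.
- env.movej(angles): joint-space move.
- env.gripper_open() and env.clamp(): open the fingers fully, or close them until they stop; the grip force is fixed at half the most.
- env.sleep(seconds).
- env.solve_ik(position, orientation): joint angles nearest the present ones, or None.
- env.sense(): the state.
- env.snapshot(name): name is "side" or "top"; returns the picture (420x560x3 uint8, red, green, blue); there is no depth.
- env.get_calibration(name): a dict with "fovy" (degrees; the focal length in pixels is half the picture's height over the tangent of half this angle, whatever the lens; pixels are square), "cx", "cy" (the principal point, pixels), "camera_from_world" (4x4, takes a point from world to camera coordinates). Camera axes: x right, y down, z forward; pixel columns grow to the right and rows downward; lengths in m; the calibration is good to about 2 mm. A picture is of the moment at which its call begins. get_calibration takes no time and is no camera call.
A pose or a line that the arm cannot do raises env.Unreachable and nothing moves.
- env.job_done(): hands the job in; it is judged then, once.
The state is a dict: "time_s": time; "q": joint angles; "joint_velocities": joint speeds; "tau": joint torques, N m; "ee_pos": TCP position; "orientation": TCP orientation; "ft_force": force on the tool from outside, world axes, zero at the start; "ft_torque": the same for the moment, N m; "grip_width": opening from 0.0 (shut) to 1.0 (fully open); "grasp_force": force on a finger pad.
Only numpy, scipy, OpenCV 4.12 (cv2) and the standard library are available. Lean on these libraries where they do the work, as an engineer would, in place of code of your own. Each camera call takes 0.05 s, during which the arm holds its last target. There are 200 camera calls.

## Task

Set the orange liner cup upright down inside the steel mixing cup on the colour mixer, right to the bottom, and let go of it (place it, do not drop it). Then flip the yellow safety catch over sideways, well out of the lever's way, and only after that pull the red-knobbed run lever fully towards the robot's side of the mixer and keep holding it there: the mixer runs only while held, so the program finishes while still holding the lever. Leave the catch open, the cups seated in the mixer, and the pump bottle, the glass jar and the brush where they stand.

Things in the scene. Friction and masses are not known exactly. Their poses are not given: they have to be found in the camera images.
- mixer: White bench mixer, a fixed low box 160 x 340 mm (its x, y) and 60 mm high; it does not move. Origin: centre of its underside on the counter. Its -x side is the front (robot's side), z up. On its top: the cup seat at y = +85 mm, the run lever and its catch at y = -85 mm. It stands at varying places and yaw (up to 0.25 rad).
- cup_seat (a point): Centre of the mixer's round cup seat, at the level of the mixer's top (60 mm above the counter), 85 mm to +y of the mixer's centre: a fixed steel ring 12 mm high, inside diameter 62 mm, in which the mixing cup stands.
- mixing_cup: Loose steel cup, about 0.2 kg, standing in the seat: outside diameter 58 mm at the foot, 76 mm at the rim, 65 mm high, wall 3 mm, floor 5 mm thick. Origin: centre of its underside; z up along its axis.
- liner_cup: Loose orange plastic cup, about 0.05 kg, same tapered shape but slimmer and taller: outside diameter 48 mm at the foot, 64 mm at the rim, 105 mm high, wall 3 mm. Stands upright on the counter to the left or the right of the mixer. Origin: centre of its underside; z up along its axis. Nested home it stands on the mixing cup's floor: its origin 5 mm above the mixing cup's origin on the same axis (about 2 mm play all round), its rim 45 mm above the mixing cup's rim.
- catch (a joint): Yellow safety catch, a hinged flap on the mixer's top in front of the run lever. 0 = upright, blocking the lever (starts at 0 to 0.15); 1.45 rad = flat, its stop, lying out towards the mixer's -y. Its hinge runs along the mixer's x, 70 mm above the counter, at mixer y = -111 mm. Light, stiff hinge (under 1 N at the tab): it stays where it is left. While it is upright the lever can move only about 0.2 rad.
- catch_tab (a point): Middle of the catch's tab, a bar 52 mm along the mixer's x, 16 mm wide, 12 mm thick that sticks out forward (-x) from the flap's upper edge. With the catch upright the tab's middle is at mixer (-38, -97, 128) mm, and the side to push is its +y side; it swings on a radius of 60 mm about the hinge, over and down to the mixer's -y.
- lever (a joint): Run lever, 0 = rest, leaning away (+x of the mixer) 0.35 rad from vertical; grows as its top is pulled towards the mixer's front (-x); stop at 0.75 rad (0.40 rad past vertical). A spring pulls it back to 0 when let go: about 3 N at the knob at rest, about 7 N fully pulled.
- lever_knob (a point): Centre of the red knob on the lever's end: a cylinder 28 mm diameter lying along the mixer's y, 28 mm long, flat ends; its stem, 12 x 14 mm, goes down from it. The lever's pivot runs along the mixer's y at mixer (4, -85, 80) mm; the knob is 130 mm from the pivot, so at rest at mixer (49, -85, 202) mm and fully pulled at (-47, -85, 200) mm.
- pump_bottle: Bystander: blue pump bottle, 64 mm diameter, 165 mm high, white nozzle, standing on the counter on the other side of the mixer from the liner cup. Origin: centre of its underside.
- cotton_jar: Bystander: glass jar with a steel lid, 72 mm diameter, 100 mm high, beyond the mixer on the left. Origin: centre of its underside.
- tint_brush: Bystander: flat tint brush with black handle and grey head, 200 mm long, lying beyond the mixer on the right. Origin: on its underside, near the middle of its length.
Mind the look-alikes: they are no part of the job. Leave any blue or pink look-alike of the mixing_cup alone.

How it is judged:
By the outcome, as a careful person would: the job done as asked, in the order asked, and still so for the second after the job is handed in, while the arm keeps its last pose, push and grip.
It also fails if it takes over 64 s, if anything falls off the work surface, if the arm or the gripper's body presses on something with over 40 N, if the wrist force passes 120 N, or if a joint passes its speed limit or range.

## Working session

There is one attempt and no reset: what is moved stays moved. The work goes in short steps, each a Python script; the robot and the scene stay as the last script left them, time stands still between calls to the robot, and variables do not carry over. Pictures are saved under pics/ and viewed, at most 10 in all, crops included, and the job is handed in when it is done.

```bash
mkdir -p pics; python3 - <<'E'
from workcell import env
import cv2, numpy as np
for n in("side","top"):
    im=env.snapshot(n); cv2.imwrite(f"pics/{n}0.png",im[:,:,::-1]); c=env.get_calibration(n)
    np.set_printoptions(precision=4,suppress=True)
    print(n,c["fovy"],c["cx"],c["cy"]);print(np.array(c["camera_from_world"]))
s=env.sense();print(s["time_s"],s["orientation"],env.hold_point_z)
E
```

```text
side 57.33864888042357 286.23769647823804 211.5559889968176
[[-0.9964 -0.0846 -0.0112  0.5325]
 [-0.0556  0.7437 -0.6662  0.1183]
 [ 0.0647 -0.6632 -0.7457  1.0956]
 [ 0.      0.      0.      1.    ]]
top 52.14089678868093 277.57710263920393 221.2456795823131
[[-0.0013 -1.      0.0039  0.003 ]
 [-0.9936  0.0009 -0.1131  0.547 ]
 [ 0.1131 -0.004  -0.9936  1.2173]
 [ 0.      0.      0.      1.    ]]
0.1 [-179.9412   -0.0111   17.1742] 0.0187
```

View pics/side0.png

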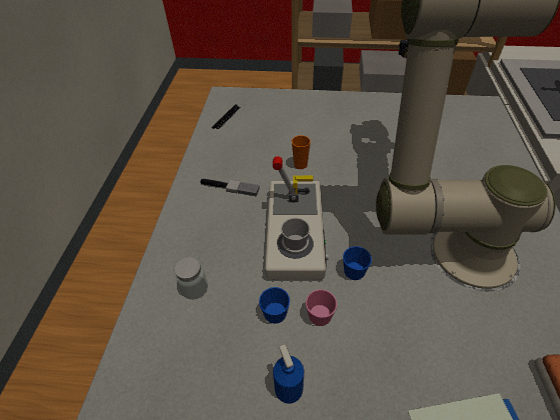

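View pics/top0.png

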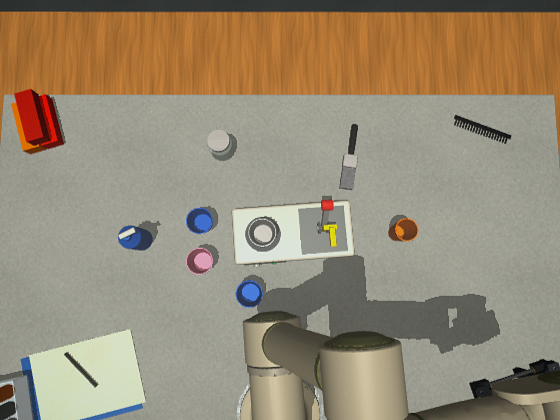

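```bash
cat > h.py <<'E'
import numpy as np, cv2
from scipy.optimize import least_squares
from workcell import env
np.set_printoptions(precision=4,suppress=True)
def cam(n):
    c=env.get_calibration(n); T=np.array(c["camera_from_world"]); f=210/np.tan(np.radians(c["fovy"]/2))
    return T,np.array([[f,0,c["cx"]],[0,f,c["cy"]],[0,0,1]])
def cast(n,px,z):
    T,K=cam(n); px=np.atleast_2d(px).astype(float)
    d=np.c_[px,np.ones(len(px))]@np.linalg.inv(K).T@T[:3,:3]
    o=-T[:3,:3].T@T[:3,3]; return (o+d*((z-o[2])/d[:,2:]))[:,:2]
def nadir(n):
    T,_=cam(n); return (-T[:3,:3].T@T[:3,3])[:2]
def proj(n,p):
    T,K=cam(n); q=K@(T[:3,:3]@np.asarray(p)+T[:3,3]); return q[:2]/q[2]
def biggest(m):
    cs=cv2.findContours(m.astype(np.uint8),cv2.RETR_EXTERNAL,cv2.CHAIN_APPROX_NONE)[0]
    return max(cs,key=cv2.contourArea)[:,0]
def fitc(p):
    r=least_squares(lambda v:np.hypot(*(p-v[:2]).T)-v[2],[*p.mean(0),.03],loss="soft_l1",f_scale=.001)
    return r.x
E
cat > m.py <<'E'
from h import *
for n in("top","side"):
    im=cv2.imread(f"pics/{n}0.png"); hsv=cv2.cvtColor(im,cv2.COLOR_BGR2HSV); H,S,V=hsv.transpose(2,0,1)
    box=lambda m,a,b,c,d:m&(np.indices(m.shape)[1]>=a)&(np.indices(m.shape)[1]<b)&(np.indices(m.shape)[0]>=c)&(np.indices(m.shape)[0]<d)
    w=(380,425,210,250) if n=="top" else (285,315,130,175)
    c=biggest(box((H>3)&(H<20)&(S>120)&(V>60),*w))
    p=cast(n,c,.105); d=p.mean(0)-nadir(n); far=p[(p-p.mean(0))@d>0]
    print(n,"liner",cv2.boundingRect(c),fitc(far))
    w=(225,365,190,275) if n=="top" else (255,335,175,285)
    m=box((S<45)&(V>185),*w); c=biggest(m)
    h=cv2.convexHull(c); q=cast(n,h[:,0],.06); r=cv2.minAreaRect((q*1000).astype(np.float32))
    print("mixer",cv2.boundingRect(c),r)
    w=(310,345,190,215) if n=="top" else (268,290,150,172)
    c=biggest(box(((H<6)|(H>174))&(S>150)&(V>70),*w));M=c.mean(0); print("knob",M,cast(n,M,.202))
    w=(315,345,220,250) if n=="top" else (285,325,170,200)
    c=biggest(box((H>20)&(H<34)&(S>150)&(V>90),*w));print("catch",cv2.boundingRect(c),cast(n,c.mean(0),.128))
a=cv2.imread("pics/top0.png")[190:280,225:425]; b=cv2.imread("pics/side0.png")[130:290,240:340]
a=cv2.resize(a,None,fx=4,fy=4,interpolation=2)[:360]; cv2.imwrite("pics/ca.png",a)
cv2.imwrite("pics/cb.png",cv2.resize(b,None,fx=3.7,fy=3.7,interpolation=2))
E
python3 m.py
```

```text
top liner (389, 218, 30, 23) [ 0.5166 -0.3492  0.0306]
mixer (232, 201, 122, 63) ((513.5709838867188, -39.506439208984375), (154.90818786621094, 334.82574462890625), 4.2381591796875)
knob [326.8649 204.6486] [[ 0.5695 -0.1212]]
catch (321, 224, 16, 23) [[ 0.5031 -0.139 ]]
side liner (292, 135, 19, 34) [ 0.514  -0.3385  0.0336]Traceback (most recent call last):
  File "m.py", line 10, in <module>
    m=box((S<45)&(V>185),*w); c=biggest(m)
                                ~~~~~~~^^^
  File "h.py", line 18, in biggest
    return max(cs,key=cv2.contourArea)[:,0]
           ~~~^^^^^^^^^^^^^^^^^^^^^^^^
ValueError: max() iterable argument is empty
```

```bash
sed -i 's/    m=box((S<45)&(V>185),\*w)/    m=box((S<45)\&(V>(185 if n=="top" else 150)),*w)/' m.py; python3 m.py; python3 - <<'E'
import cv2,numpy as np
a=cv2.imread("pics/top0.png")[190:270,230:425]; b=cv2.imread("pics/side0.png")[130:285,250:335]
a=cv2.resize(a,(780,320),interpolation=2); b=cv2.resize(b,None,fx=1.8,fy=1.8,interpolation=2)
b2=cv2.imread("pics/side0.png")[130:205,260:335];b2=cv2.resize(b2,(270,270),interpolation=2)
o=np.zeros((600,780,3),np.uint8);o[:320]=a;o[321:321+b.shape[0],:b.shape[1]]=b;o[325:595,400:670]=b2
cv2.imwrite("pics/ca.png",o)
E
```

```text
top liner (389, 218, 30, 23) [ 0.5166 -0.3492  0.0306]
mixer (232, 201, 122, 63) ((513.5709838867188, -39.506439208984375), (154.90818786621094, 334.82574462890625), 4.2381591796875)
knob [326.8649 204.6486] [[ 0.5695 -0.1212]]
catch (321, 224, 16, 23) [[ 0.5031 -0.139 ]]
side liner (292, 135, 19, 34) [ 0.514  -0.3385  0.0336]
mixer (268, 181, 56, 87) ((511.64990234375, -34.835968017578125), (146.1428985595703, 323.17681884765625), 4.278957366943359)
knob [277.6452 161.0645] [[ 0.5666 -0.1237]]
catch (293, 175, 20, 9) [[ 0.5018 -0.1392]]
```

View pics/ca.png

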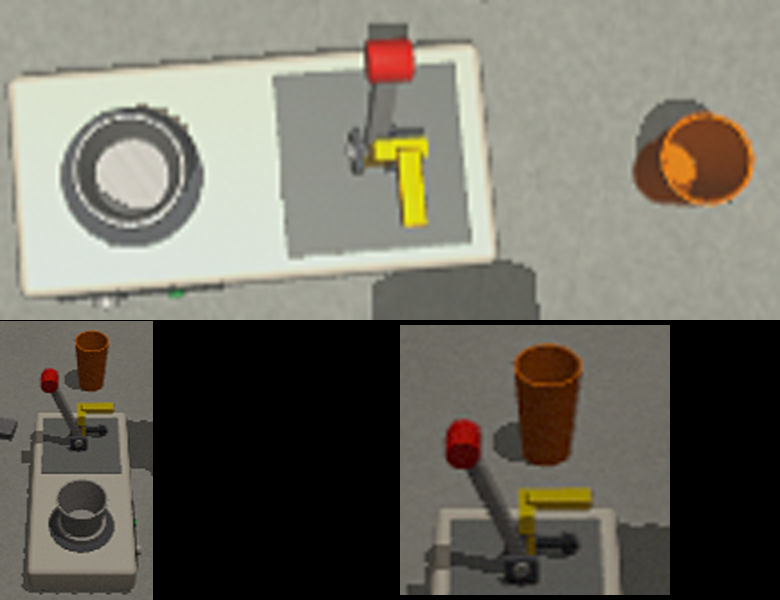

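The orange liner is the only orange cup: rim at about (407,230) in top, (301,140) in side. The steel mixing cup stands in the seat at (263,231); the blue and pink cups at (200,220), (200,261) and (249,293) are look-alikes. Knob, catch and mixer sizes agree with the given geometry.

```bash
cat >> h.py <<'E'
C=np.array([.5133,-.0393]); Y=4.24; cy,sy=np.cos(np.radians(Y)),np.sin(np.radians(Y))
def W(x,y,z): return [C[0]+cy*x/1e3-sy*y/1e3, C[1]+sy*x/1e3+cy*y/1e3, z/1e3]
L=[.516,-.349]
E
python3 - <<'E'
from h import *
print("liner",cast("top",(407,229.7),.105)); print("cup",cast("top",(263.5,230.6),.125),W(0,85,60),proj("top",W(0,85,125)))
print("knob",W(49,-85,202),"tab",W(-38,-97,128))
O=[180,0,Y]
for p in ([*L,.2],[*L,.078],W(0,85,.25e3),W(0,85,143),W(-45,-60,112),W(49,-85,183),W(-47,-85,181)):
    print(p,env.solve_ik(p,O),env.solve_ik(p,[180,0,Y+180]))
E
```

```text
liner [[ 0.515  -0.3509]]
cup [[0.5111 0.0406]] [np.float64(0.5070155729335752), np.float64(0.0454673638639706), 0.06] [261.6623 232.1206]
knob [np.float64(0.5684503191762431), np.float64(-0.12044457649626694), 0.202] tab [np.float64(0.4825756423366155), np.float64(-0.13884402968622692), 0.128]
[0.516, -0.349, 0.2] [-44.8327  32.0348  70.6739  -0.      77.2912  40.9273] [ -44.8327   32.0348   70.6739    0.       77.2912 -139.0727]
[0.516, -0.349, 0.078] [-44.8327  39.0165  78.1924  -0.      62.7911  40.9273] [ -44.8327   39.0165   78.1924    0.       62.7911 -139.0727]
[np.float64(0.5070155729335752), np.float64(0.0454673638639706), 0.25] [-8.0823 15.426  87.4372 -0.     77.1368 77.6777] [  -8.0823   15.426    87.4372    0.       77.1368 -102.3223]
[np.float64(0.5070155729335752), np.float64(0.0454673638639706), 0.143] [-8.0823 21.564  96.0161 -0.     62.4199 77.6777] [  -8.0823   21.564    96.0161    0.       62.4199 -102.3223]
[np.float64(0.4728592264718448), np.float64(-0.10246283588032175), 0.112] [-26.1348  21.1935 102.071   -0.      56.7354  59.6252] [ -26.1348   21.1935  102.071     0.       56.7354 -120.3748]
[np.float64(0.5684503191762431), np.float64(-0.12044457649626694), 0.183] [-23.5086  27.569   80.363   -0.      72.068   62.2514] [ -23.5086   27.569    80.363     0.       72.068  -117.7486]
[np.float64(0.47271306116517037), np.float64(-0.12754228235952308), 0.181] [-28.8403  16.6644  96.61    -0.      66.7256  56.9197] [ -28.8403   16.6644   96.61      0.       66.7256 -123.0803]
```

```bash
python3 - <<'E'
from h import *
im=cv2.imread("pics/top0.png"); g=im.max(2); R=g[205:262,236:292]
m=(R<185).astype(np.uint8); n,l,s,c=cv2.connectedComponentsWithStats(m)
k=1+np.argmax(s[1:,4]); p=biggest(l==k)+[236,205]; print("ring px",cv2.boundingRect(p)); 
for z in(.072,): print("ring",fitc(cast("top",p,z)), "nadir",nadir("top"))
O=[180,0,Y]
env.move_to([*L,.2],O); env.gripper_open()
env.move_straight([*L,.078],.12,stop_force=8)
s=env.sense(); print(s["ee_pos"],s["ft_force"])
env.clamp(); s=env.sense(); print(s["grip_width"]*88,s["grasp_force"],s["time_s"],s["ft_force"])
env.move_straight([*L,.25],.15)
s=env.sense(); print(s["grip_width"]*88,s["grasp_force"],s["time_s"],s["ee_pos"])
for n in("top","side"): cv2.imwrite(f"pics/{n}1.png",env.snapshot(n)[:,:,::-1])
a=cv2.imread("pics/side1.png")[60:260,230:430];b=cv2.imread("pics/top1.png")[170:320,330:480]
o=np.hstack([cv2.resize(a,(400,400),interpolation=2),cv2.resize(b,(400,400),interpolation=2)]);cv2.imwrite("pics/g1.png",o)
E
```

```text
ring px (245, 216, 36, 36)
ring [0.5075 0.0446 0.0489] nadir [0.4058 0.0074]
[ 0.5163 -0.3493  0.0788] [ 0.2277  0.854  -0.2378]
61.5553638256452 29.834059525833254 3.4667 [-0.2055  0.4114  2.0777]
61.76765407151947 29.90062375555226 4.7667 [ 0.5158 -0.3488  0.249 ]
```

View pics/g1.png

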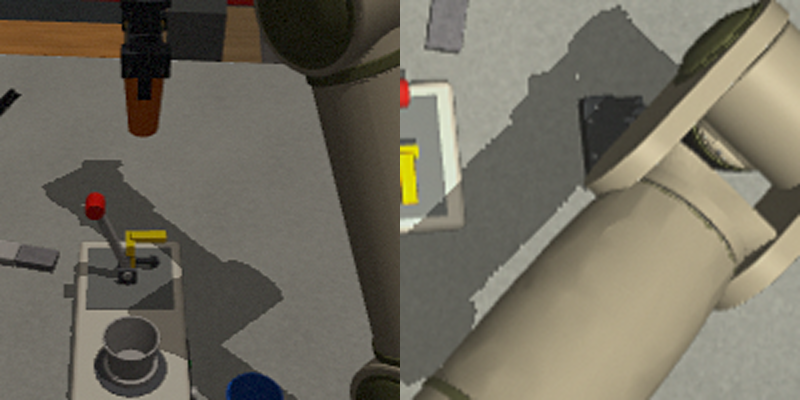

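The liner hangs upright in the fingers (side image about (301,112)). The seat ring measures within 1 mm of the mixer-derived seat. Next step is to carry and place.

```bash
python3 - <<'E'
from h import *
S=[.5073,.0451]; O=[180,0,Y]
env.move_straight([*L,.335],.2)
env.move_straight([*S,.335],.25)
env.move_straight([*S,.215],.15)
b=env.sense()
print("f0",b["ft_force"],b["ee_pos"],b["time_s"])
hit=env.move_straight([*S,.135],.04,stop_force=5)
s=env.sense(); print(hit,s["ee_pos"],s["ft_force"],s["ft_torque"],s["grip_width"]*88,s["time_s"])
cv2.imwrite("pics/side2.png",env.snapshot("side")[:,:,::-1])
a=cv2.imread("pics/side2.png")[170:290,230:390];cv2.imwrite("pics/g2.png",cv2.resize(a,None,fx=4,fy=4,interpolation=2))
E
```

```text
f0 [ 0.3659  0.5732 -0.3092] [0.5077 0.0449 0.2158] 8.1167
True [0.5076 0.0452 0.1431] [0.0038 0.7595 4.58  ] [ 0.1535  0.0614 -0.0455] 61.551146129931084 9.7167
```

View pics/g2.png

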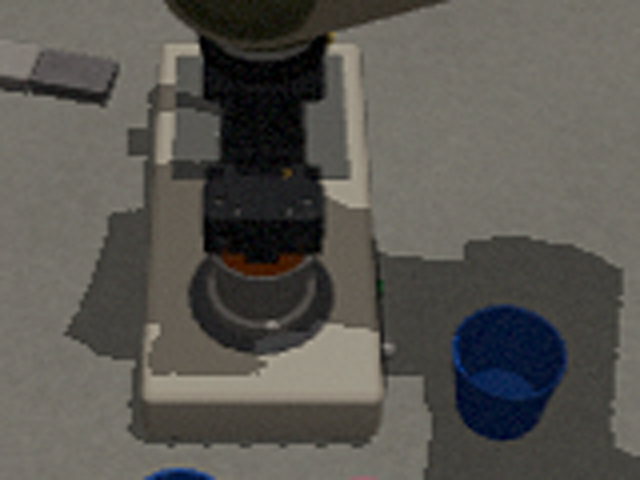

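The liner sits in the mixing cup, with contact at z = 0.1431 against an expected 0.144, so it is home. I release it and flip the catch.

```bash
python3 - <<'E'
from h import *
O=[180,0,Y]
p=env.sense()["ee_pos"]
env.gripper_open(); env.sleep(.2)
env.move_straight([p[0],p[1],.27],.12)
env.clamp()
def tcp(th,n=8,r=4):   # finger's lower -y corner on the tab's +y face; shut fingers 35 mm wide along y
    a=np.arctan2(14,58)-th; ct=np.array([-111+60*np.sin(a),70+60*np.cos(a)])
    k=ct+n*np.array([np.cos(th),np.sin(th)])-r*np.array([np.sin(a),np.cos(a)])
    return W(-46,k[0]+17.5,k[1])
env.move_to(W(-46,-55,270),O)
for n in("top","side"): cv2.imwrite(f"pics/{n}3.png",env.snapshot(n)[:,:,::-1])
env.move_straight(W(-46,-62,125),.15,stop_force=8)
s=env.sense();print(s["ee_pos"],s["ft_force"],s["time_s"])
for th in np.arange(0,1.46,.145):
    hit=env.move_straight(tcp(th),.06,stop_force=12)
    s=env.sense(); print(round(th,2),hit,s["ee_pos"],s["ft_force"])
    if hit: break
q=s["ee_pos"]
cv2.imwrite("pics/side4.png",env.snapshot("side")[:,:,::-1]);print(s["time_s"])
a=cv2.imread("pics/side3.png")[130:290,230:390];b=cv2.imread("pics/side4.png")[130:290,230:390]
cv2.imwrite("pics/g4.png",cv2.resize(np.hstack([a,b]),(800,400),interpolation=2))
E
```

```text
[ 0.4724 -0.1046  0.1257] [ 0.525  -1.2473  0.3818] 14.9
0.0 False [ 0.4729 -0.1154  0.1246] [-0.4625  0.3719 -0.2153]
0.14 False [ 0.4735 -0.1233  0.1271] [ 0.3613 -0.0231  0.1741]
0.29 False [ 0.474  -0.1316  0.1282] [-0.0359 -0.4894  0.4573]
0.43 False [ 0.4746 -0.14    0.1282] [-0.9399  0.5352  0.397 ]
0.58 False [ 0.4752 -0.1484  0.127 ] [ 0.1025  0.2674 -0.1019]
0.72 False [ 0.4758 -0.1565  0.1246] [-0.4132  0.2581 -0.2918]
0.87 False [ 0.4763 -0.1641  0.121 ] [-0.9555 -0.5228 -0.3139]
1.01 False [ 0.4768 -0.1712  0.1164] [-0.0099 -0.0116 -0.375 ]
1.16 False [ 0.4773 -0.1775  0.1108] [-0.1082  0.0642  0.4222]
1.3 False [ 0.4777 -0.1829  0.1043] [ 0.8632 -0.0796  0.8261]
1.45 False [ 0.478  -0.1874  0.0972] [-0.5689  0.1071  0.5039]
18.1417
```

View pics/g4.png

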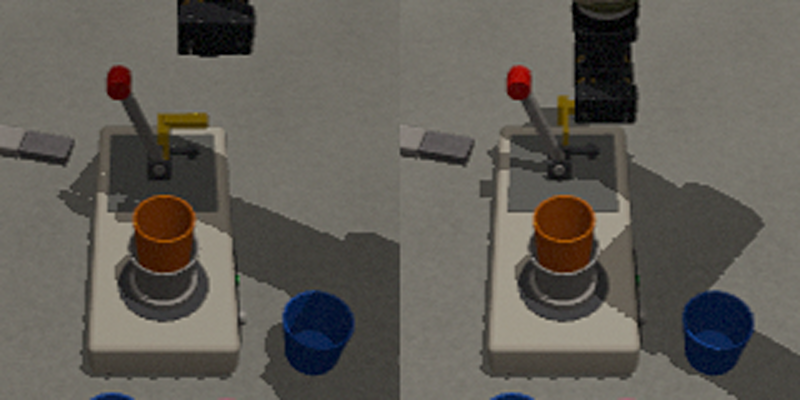

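The liner is nested upright at crop (165,235). The catch is mostly hidden and may still be partly upright, so I lift away and measure it.

```bash
python3 - <<'E'
from h import *
p=env.sense()["ee_pos"]
env.move_straight([p[0],p[1],.27],.2)
env.move_to(W(-46,-55,300),[180,0,Y])
for n in("top","side"): cv2.imwrite(f"pics/{n}5.png",env.snapshot(n)[:,:,::-1])
print(env.sense()["time_s"])
a=cv2.imread("pics/side5.png")[130:290,230:390];b=cv2.imread("pics/top5.png")[170:330,230:390]
cv2.imwrite("pics/g5.png",cv2.resize(np.hstack([a,b]),(800,400),interpolation=2))
E
```

```text
19.7667
```

View pics/g5.png

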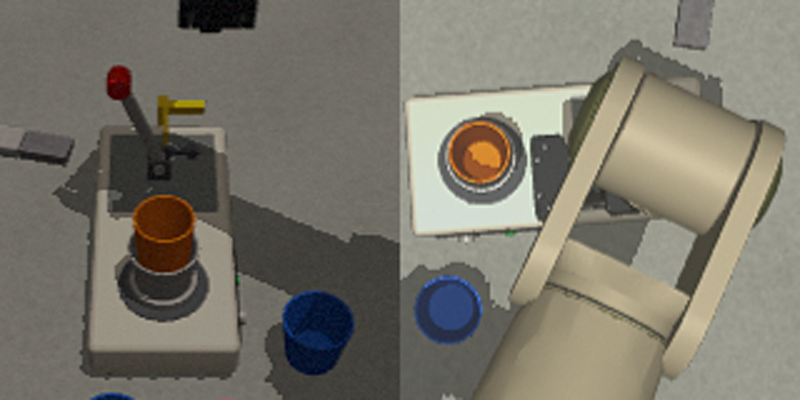

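The catch moved only part way (tab now at side px about (304,172)), because the fingertip slid over it. I push again with the tip lower, then press down from above.

```bash
python3 - <<'E'
from h import *
def tab(th):
    a=np.arctan2(14,58)-th; return W(-38,-111+60*np.sin(a),70+60*np.cos(a))
print([(round(t,1),proj("side",tab(t)).round(1).tolist()) for t in np.arange(0,1.5,.2)])
env.move_straight(W(-46,-68,270),.2)
print(env.move_straight(W(-46,-68,103),.15,stop_force=8))
for y in(-90,-105,-120,-135,-145):
    h=env.move_straight(W(-46,y,103),.06,stop_force=12); s=env.sense(); print(y,h,s["ee_pos"],s["ft_force"])
    if h: break
cv2.imwrite("pics/side6.png",env.snapshot("side")[:,:,::-1])
p=s["ee_pos"]; env.move_straight([p[0],p[1],.16],.15)
env.move_straight(W(-46,-162,160),.15)
cv2.imwrite("pics/side7.png",env.snapshot("side")[:,:,::-1])
h=env.move_straight(W(-46,-162,92),.05,stop_force=8); s=env.sense(); print(h,s["ee_pos"],s["ft_force"],s["time_s"])
p=s["ee_pos"]; env.move_straight([p[0],p[1],.25],.2)
env.move_to(W(49,-85,290),[180,0,Y]); env.gripper_open()
cv2.imwrite("pics/side8.png",env.snapshot("side")[:,:,::-1])
print(env.sense()["time_s"])
c=[cv2.imread(f"pics/side{i}.png")[110:230,250:350] for i in(6,8)]
cv2.imwrite("pics/g6.png",cv2.resize(np.hstack(c),(800,480),interpolation=2))
E
```

```text
[(np.float64(0.0), [307.4, 178.3]), (np.float64(0.2), [307.3, 175.1]), (np.float64(0.4), [307.2, 172.6]), (np.float64(0.6), [307.1, 170.7]), (np.float64(0.8), [307.0, 169.6]), (np.float64(1.0), [306.8, 169.4]), (np.float64(1.2), [306.7, 169.9]), (np.float64(1.4), [306.5, 171.1])]
False
-90 False [ 0.474  -0.1327  0.103 ] [-0.4447  0.3164 -0.2215]
-105 False [ 0.4752 -0.1477  0.1029] [-0.1099  0.6154 -1.352 ]
-120 False [ 0.4763 -0.1627  0.1029] [ 0.0561  0.0684 -1.1249]
-135 False [ 0.4774 -0.1776  0.1029] [-0.2867  0.1164 -0.2824]
-145 False [ 0.4781 -0.1876  0.103 ] [ 0.2742  0.2708 -0.0552]
True [ 0.4795 -0.2046  0.0989] [-3.0685  0.9029 10.6188] 25.3917
28.2583
```

View pics/g6.png

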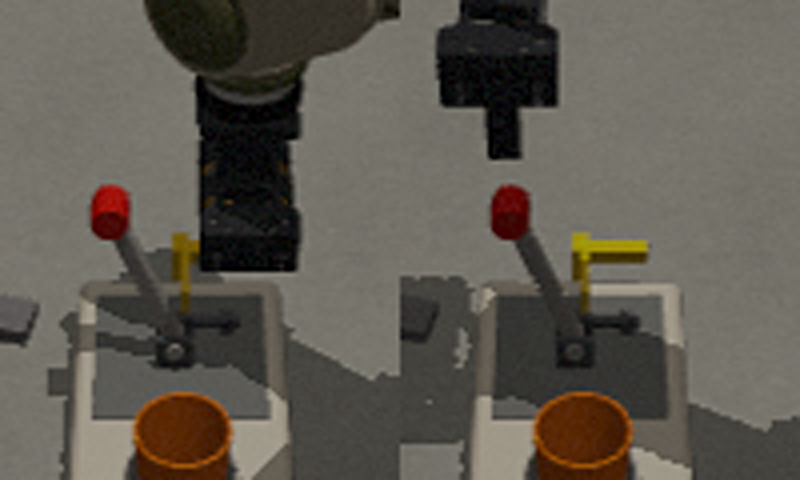

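The 10 N contact at tip height 98.9 mm matches a tab lying at its stop (91 + 8 mm), and the side pixel (303,172) agrees with about 1.45 rad. So the catch is flat, and I move on to the lever.

```bash
python3 - <<'E'
from h import *
K=lambda th,ex=0:W(4+130*np.sin(.35-th)-ex,-85,80+130*np.cos(.35-th)-19)
print(env.move_straight(K(0),.12,stop_force=8))
env.clamp(); s=env.sense(); print("grip",s["grip_width"]*88,s["grasp_force"],s["ft_force"],s["time_s"])
for th in(.15,.3,.45,.6,.75):
    h=env.move_straight(K(th),.07,stop_force=25); s=env.sense(); print(th,h,s["ee_pos"],s["ft_force"],s["grip_width"]*88)
for ex in (2,4,6):
    h=env.move_straight(K(.75,ex),.03,stop_force=15); s=env.sense(); print(ex,h,s["ee_pos"],s["ft_force"],s["grip_width"]*88)
    if s["ft_force"][0]>18: break
print(s["time_s"])
for n in("top","side"): cv2.imwrite(f"pics/{n}9.png",env.snapshot(n)[:,:,::-1])
a=cv2.imread("pics/side9.png")[110:270,230:390];b=cv2.imread("pics/top9.png")[170:330,230:390]
cv2.imwrite("pics/g9.png",cv2.resize(np.hstack([a,b]),(800,400),interpolation=2))
E
```

```text
False
grip 27.64400348446737 30.000368608161807 [-0.9439 11.2332  2.1264] 30.2417
0.15 False [ 0.5497 -0.1198  0.1883] [ 5.0253 10.3114 -1.3488] 27.737132236477194
0.3 False [ 0.5306 -0.1212  0.1907] [ 5.3488 11.4239 -1.5675] 27.450222120138097
0.45 False [ 0.5113 -0.1226  0.1903] [ 5.5686 10.9047 -0.8158] 27.307737470907654
0.6 False [ 0.4924 -0.1241  0.187 ] [ 6.967  11.6578 -0.2551] 27.843255280714548
0.75 False [ 0.4741 -0.1254  0.181 ] [ 7.4539 13.1586  1.2492] 27.59510501866577
2 False [ 0.4724 -0.1256  0.1804] [11.4273 13.4868 -5.1848] 27.402213376274045
4 False [ 0.4705 -0.1257  0.1798] [ 14.3012  12.1535 -12.8456] 27.624706456294675
6 False [ 0.4695 -0.1258  0.1796] [ 23.1937  11.9687 -17.6388] 27.45510328716894
33.1167
```

View pics/g9.png

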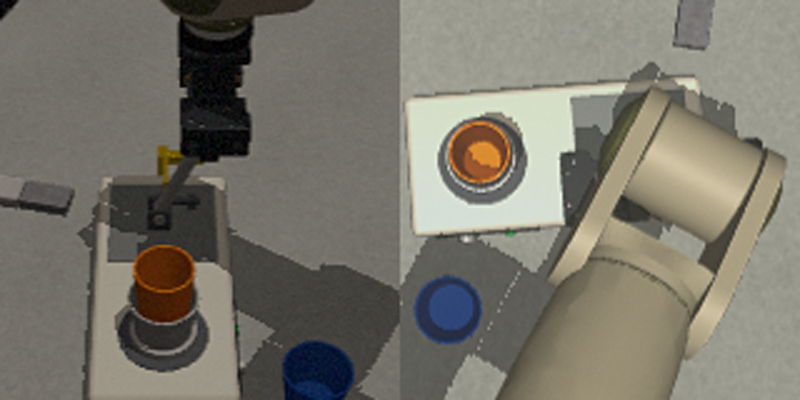

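The lever leans fully forward in the grip. The force rose from 7 N (the spring) to 23 N, so it is against its stop. The liner is still nested and the catch is open, so I hand in while holding.

```bash
python3 - <<'E'
from workcell import env
env.sleep(.3); s=env.sense(); print(s["ft_force"],s["ee_pos"],s["time_s"]); print(env.job_done())
E
```

```text
[ 23.89094004  12.35351183 -18.33000766] [ 0.46954735 -0.12580452  0.17962352] 33.5167
the job is handed in; nothing more can be done
None
```

I handed the job in at 33.5 s: the liner cup is nested in the mixing cup and released, the catch was flipped flat before the lever was moved, and the arm is holding the run lever against its stop.

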